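# Clamp the drip-bag hanger and hold it at full height

### The job

Swing the clamp's tommy bar clockwise all the way to its stop so that the jaws bite firmly on the loose hanger pole standing in the trolley's socket. Then squeeze the trigger in the pole's grip head, pull the telescopic mast straight up past its first stop to its second stop, and finish while still holding the head up there (do not let go), so that a bag can be hung. The pole must stay seated and upright in the socket; leave the bottle, bucket and dish alone.

Things in the scene. Friction and masses are not known exactly. Their poses are not given: they have to be found in the camera images.
- socket: Clamp socket screwed down on the trolley top (it does not move): a round flange 104 mm across and 8 mm high with a dark cup on it, 48 mm outside, 30 mm bore, rim 40 mm above the trolley top, inner floor 10 mm above it. Origin on the cup's axis at the trolley top, z up. Around the cup sits the black ribbed sleeve (76 mm across, 15 to 39 mm above the top) with the tommy bar; above it three steel jaws (42 to 56 mm above the top).
- sleeve (a joint): Turn of the clamp sleeve and its tommy bar about the socket's axis, rad, growing clockwise seen from above; 0 is fully open, 1.35 the stop at the tight end. It starts between 0 and 0.3. The jaws touch the pole at 1.1 and bite ever harder up to the stop. It stays where it is left; turning takes 0.65 N m (about 6 N at the peg) before the jaws touch and about twice that just before the stop.
- peg (a point): Upright black round peg at the end of the tommy bar, 14 mm across, from 22 to 84 mm above the trolley top; this point is on its axis, 65 mm above the top. It is 115 mm from the socket's axis and circles about it with the sleeve; the bar is a steel rod, 10 mm thick, 27 mm above the top. At sleeve 0 it points 133 degrees counterclockwise (from above) from the socket's x axis.
- jaw0 (a joint): Inward travel of one of the three steel jaws, m: 0.005 m per rad of the sleeve, touches the pole at 0.0055; slides above the sleeve towards the socket's axis.
- jaw1 (a joint): The same for the second jaw (120 degrees further round).
- jaw2 (a joint): The same for the third jaw.
- pole: The telescopic hanger pole, standing loose in the socket's cup: aluminium tube 26 mm across and 115 mm long, with a 32 mm collar at its upper end, 0.63 kg in all. Origin at the centre of its foot, z up along it. It carries the mast with the grip head and two small steel hooks, which stick out 45 mm along its x axis both ways, 125 to 149 mm above the foot when shut.
- mast (a joint): Extension of the mast out of the pole, m: 0 shut, first stop at 0.05, second (last) stop at 0.1. With the trigger out it is latched at 0 and at the first stop (1.5 mm play). With the trigger held in it slides freely (about 2 N). The second stop does not latch: let go there, it sinks back to the first.
- grip (a point): Centre of the grip head on top of the mast, 158 mm above the pole's foot when shut, rising with the mast. The head is a grey block 26 mm (pole x) by 28 mm (pole y) by 40 mm high (20 mm above and below this point). The point's axes are the pole's: the trigger is on the +y side. Take it from above with one finger on the trigger and one on the opposite side.
- trigger (a joint): Travel of the trigger, m: 0 out, 0.005 fully in. A black plate 20 mm wide and 30 mm high in the head's +y side, centred at the height of point grip, standing 7 mm proud of the head (35 mm over head and trigger; 30 mm squeezed). The spring pushes 2.4 N out and 5.4 N fully in; the latch frees after 3 mm.
- bottle: White round bottle, 60 mm across, 160 mm high, a bystander. Origin at the centre of its underside.
- bucket: Red closed sharps bucket, 116 mm across, 112 mm high, a bystander. Origin at the centre of its underside.
- dish: White bowl, 120 mm across, 45 mm high, a bystander. Origin at the centre of its underside.
Not all that is in view belongs to the job. What is meant by the socket is not blue, and is the larger of those in its own colour.

How it is judged:
By the outcome, as a careful person would: the job done as asked, in the order asked, and still so for the second after the job is handed in, while the arm keeps its last pose, push and grip.
It also fails if it takes over 54 s, if anything falls off the work surface, if the arm or the gripper's body presses on something with over 40 N, if the wrist force passes 120 N, or if a joint passes its speed limit or range.

### The arm

A 6-joint arm with a two-finger parallel gripper is mounted at the origin on the work surface. World frame = base frame: x ahead of the robot, y to its left, z up, the work surface at z = 0. Lengths are in m, angles in rad, forces in N, time in s.
With the tool pointing down it reaches from about 0.35 to 0.775 m from the base axis. Payload 7.3 kg.
Tool frame: the origin (TCP) lies at the very end of the fingers, on their centre line; the grasp point (between the pads) lies grip_point_offset behind it (grip_point_offset is the distance from the TCP to the grasp point, in m); z points along the fingers, y is the direction in which the jaws open and shut (so a half turn about z gives the same grasp; the last joint's range is limited). The gripper opens to 92 mm and grips with 3 to 60 N. Pads are 19 mm wide; open, the fingers measure 130 mm over their backs; the gripper's body (75 mm by 190 mm) begins 47 mm behind the grasp point.
Start: joints at [1.098, 0.342, 1.524, -0, 1.275, -0.146], TCP at [0.169, 0.497, 0.227] pointing down, gripper open.
Joint ranges: [-2.53, 2.53], [-0.77, 2.02], [0.04, 2.7], [-1, 4.14], [0.28, 2.66], [-3.11, 3.11]. Speed limits (rad/s): [2.57, 2.57, 3.14, 3.14, 3.14, 3.14].

### API

Orientations are given as [roll, pitch, yaw] about the fixed x, y, z axes, in that order (R = Rz(yaw) Ry(pitch) Rx(roll)).
In Python, from cell import * gives the robot as it stands.
- The arm moves only by the shell command python3 -m inch 'ROWS' [OPENING] [FORCE]. ROWS is JSON, a list that holds one entry, the list of rows, each a list of 4 numbers: the shift along the tool's x, y, z in mm, then the turn about the tool's z in rad. In form: [[[x, y, z, roll], ...]]. A call has 1 to 10 rows; each row shifts and turns the commanded pose from where the row before left it, along the tool's axes as they then stand; what a row does not reach is not made up. A row lasts 1/8 s, in which the tool goes at most 62.5 mm and 10.7 degrees, less where a joint would pass 70% of its speed; a pose out of reach is approached as far as the arm can. A call with a gripper value outside its range is refused whole. OPENING is the closure, from -1 (fully open) to 1 (shut), set as the call begins (- or left out, the last holds). The fingers move at their own pace and stop on an object; FORCE is the grip in N (left out, the last holds). Time passes only in rows, so rows that do not move let the fingers close. It gives the time, the measured TCP pose, the force and the opening at its end, in the units of the state.
- observe(): the state, without advancing time (a new reading comes with each control period).
- read_camera(name): name is "scene" or "top" or "wrist"; returns a dict with "img" (400x640x3 uint8, blue, green, red), "fx", "fy", "cx", "cy" (pixels), "k1" (the pictures are not rectified: a ray, as slopes to the right and down, at radius r is drawn at 1 + k1 r^2 times it, then the intrinsics apply), "eye" and "rotation" of the camera in the world; the wrist camera has in their place "T_tool_cam" (4x4, takes a point from camera to tool coordinates, whose origin is the TCP and whose axes are the flange's). Camera axes: x right, y down, z forward; pixel columns grow to the right and rows downward; lengths in m; the calibration is good to about 2 mm. A picture is of the moment at which its call begins: read the wrist's pose just before it. There is no depth.
- hand_in(): hands the job in, once; it reports no verdict.
Trained networks look in the newest picture that a camera, given by its name, has taken for a name from the list of things; names that differ only in an ending like _2 or _b are one class to them, and where a whole thing is asked for, a point or a joint stands for the part that bears it (a point fixed in the world has none). Each returns a list of dicts, best first, with "conf" (0 to 1); they miss things now and then, are a little off and sometimes report something else, mostly with a low value. They report only what shows in the picture. A call takes as long as a camera call. They do not tell look-alikes from the thing itself.
- boxes_of(camera, label): "at" ([row, column] in pixels, amid what is visible of it).
- place_of(camera, label): "at" ([row, column] in pixels: a listed point, or the origin of a listed thing).
The state is a dict: "time": time; "qpos": joint angles; "qvel": joint speeds; "joint_efforts": joint torques, N m; "tool_pos": TCP position; "tool_rot": TCP orientation; "contact_force": force on the tool from outside, world axes, zero at the start; "torque": the same for the moment, N m; "opening": finger opening in m.
Only numpy, scipy, OpenCV 4.12 (cv2) and the standard library are available. Lean on these libraries where they do the work, as an engineer would, in place of code of your own. Each camera call takes 0.05 s, during which the arm holds its last target. There are 200 camera calls.

## Working session

There is one attempt and no reset: what is moved stays moved. The work goes in short steps, Python scripts to look and compute and a shell command to move; the robot and the scene stay as the last step left them, time stands still between calls to the robot, and variables do not carry over. Pictures are saved under pics/ and viewed, about 8 in all and at most 12, crops included, and the job is handed in when it is done.

```bash
mkdir -p pics; ls; cat > h.py <<'E'
from cell import *
import numpy as np, cv2
from scipy.spatial.transform import Rotation as Ro
def tool():
    s=observe(); T=np.eye(4); r=np.array(s["tool_rot"],float)
    T[:3,:3]=r if r.shape==(3,3) else Ro.from_euler('xyz',r).as_matrix()
    T[:3,3]=s["tool_pos"]; return T
def cam(n):
    T=tool(); c=read_camera(n)
    if n=="wrist":
        M=T@np.array(c["T_tool_cam"]); c["R"],c["e"]=M[:3,:3],M[:3,3]
    else: c["R"],c["e"]=np.array(c["rotation"]),np.array(c["eye"])
    c["K"]=np.array([[c["fx"],0,c["cx"]],[0,c["fy"],c["cy"]],[0,0,1.]])
    return c
def ray(c,at):
    d=np.array([(at[1]-c["cx"])/c["fx"],(at[0]-c["cy"])/c["fy"]]); u=d.copy()
    for _ in range(20): u=d/(1+c["k1"]*(u@u))
    return c["R"]@np.array([u[0],u[1],1.])
def onz(c,at,z):
    r=ray(c,at); return c["e"]+r*(z-c["e"][2])/r[2]
def pix(c,p):
    q=c["R"].T@(np.array(p)-c["e"]); u=q[:2]/q[2]; u=u*(1+c["k1"]*(u@u))
    return np.array([u[1]*c["fy"]+c["cy"],u[0]*c["fx"]+c["cx"]])
def tri(l):
    A=np.zeros((3,3));b=np.zeros(3)
    for c,at in l:
        r=ray(c,at);r/=np.linalg.norm(r);P=np.eye(3)-np.outer(r,r);A+=P;b+=P@c["e"]
    return np.linalg.solve(A,b)
E
python3 - <<'E'
from h import *
print(observe())
np.set_printoptions(precision=3,suppress=True)
C={}
for n in ("scene","top"):
    c=cam(n);C[n]=c;cv2.imwrite(f"pics/{n}0.png",c["img"]);print(n,c["e"],c["R"].tolist(),c["fx"],c["k1"])
    for l in ("socket","peg","grip","pole","sleeve","bottle","bucket","dish","trigger"):
        print(l,[(np.round(d["at"]),round(d["conf"],2)) for d in place_of(n,l)][:4])
E
```

```text
pics
{'time': 0.0, 'qpos': array([ 1.09799056e+00,  3.42701145e-01,  1.52503046e+00,  2.63902136e-05,
        1.27537537e+00, -1.46006696e-01]), 'qvel': array([ 0.00146924,  0.00083544,  0.00207233, -0.00027106,  0.00108224,
        0.00019887]), 'joint_efforts': array([ 6.70685472e-05, -4.31248212e+01, -2.44215953e+01,  7.16966484e-02,
        5.60765737e-02, -4.72642068e-05]), 'tool_pos': array([0.16831986, 0.49685802, 0.22605146]), 'tool_rot': array([-3.14009812e+00, -2.45282195e-04,  2.81478569e+00]), 'contact_force': array([ 1.06267982, -0.62860908,  0.20319351]), 'torque': array([-0.03912428, -0.05299561, -0.03418591]), 'opening': 0.09156247465472772}
scene [1.237 0.667 0.756] [-2.1603583297760025, 0.023098584468556504, 2.374844470136215] 482.4178129237643 -0.02629810812964528
socket [(array([216., 305.]), 0.7), (array([180., 340.]), 0.61), (array([258., 210.]), 0.56)]
peg [(array([231., 252.]), 0.74), (array([200., 339.]), 0.58), (array([175., 369.]), 0.58)]
grip [(array([160., 301.]), 0.87)]
pole [(array([212., 302.]), 0.83), (array([347., 422.]), 0.3), (array([216., 303.]), 0.25)]Traceback (most recent call last):
  File "<stdin>", line 8, in <module>
ValueError: it knows: bottle, bucket, dish, grip, peg, pole, socket
```

```bash
sed -i 's/c\["R"\],c\["e"\]=np.array(c\["rotation"\]),np.array(c\["eye"\])/c["R"],c["e"]=Ro.from_euler("xyz",c["rotation"]).as_matrix(),np.array(c["eye"])/' h.py
python3 - <<'E'
from h import *
np.set_printoptions(precision=3,suppress=True)
for n in ("scene","top"):
    c=cam(n);cv2.imwrite(f"pics/{n}0.png",c["img"]);print(n,c["e"])
    for l in ("socket","peg","grip","pole","bottle","bucket","dish"):
        print(l,[(np.round(d["at"]),round(d["conf"],2),onz(c,d["at"],0)) for d in place_of(n,l)][:4])
E
```

```text
scene [1.237 0.667 0.756]
socket [(array([181., 337.]), 0.76, array([ 0.383, -0.175,  0.   ])), (array([213., 303.]), 0.64, array([ 0.559, -0.128,  0.   ]))]
peg [(array([232., 254.]), 0.98, array([ 0.702, -0.159,  0.   ])), (array([203., 341.]), 0.75, array([ 0.455, -0.089,  0.   ])), (array([174., 370.]), 0.71, array([ 0.287, -0.132,  0.   ]))]
grip [(array([160., 298.]), 0.86, array([ 0.377, -0.354,  0.   ]))]
pole [(array([212., 301.]), 0.73, array([ 0.561, -0.136,  0.   ]))]
bottle [(array([298., 467.]), 0.77, array([0.523, 0.347, 0.   ]))]
bucket [(array([346., 422.]), 0.8, array([0.691, 0.355, 0.   ]))]
dish [(array([170., 266.]), 0.85, array([ 0.489, -0.377,  0.   ]))]
top [ 0.544 -0.026  1.353]
socket [(array([131., 371.]), 0.72, array([ 0.835, -0.168,  0.   ])), (array([217., 358.]), 0.69, array([ 0.566, -0.123,  0.   ])), (array([278., 371.]), 0.58, array([ 0.378, -0.162,  0.   ]))]
peg [(array([155., 346.]), 0.83, array([ 0.759, -0.089,  0.   ]))]
grip [(array([218., 364.]), 0.57, array([ 0.564, -0.142,  0.   ]))]
pole [(array([219., 357.]), 0.45, array([ 0.56 , -0.121,  0.   ]))]
bottle [(array([236., 206.]), 0.69, array([0.511, 0.346, 0.   ]))]
bucket [(array([174., 202.]), 0.84, array([0.705, 0.359, 0.   ]))]
dish [(array([243., 440.]), 0.88, array([ 0.483, -0.377,  0.   ]))]
```

View pics/scene0.png

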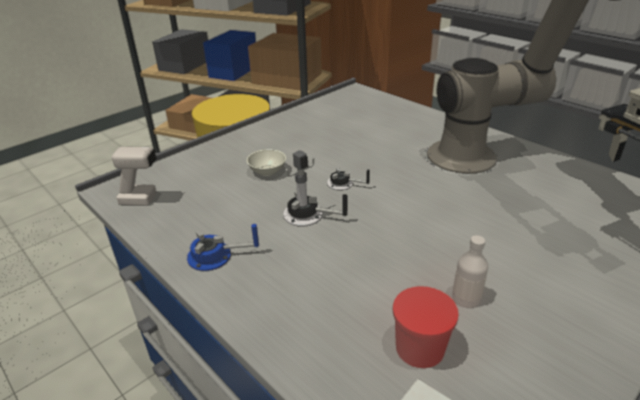

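View pics/top0.png

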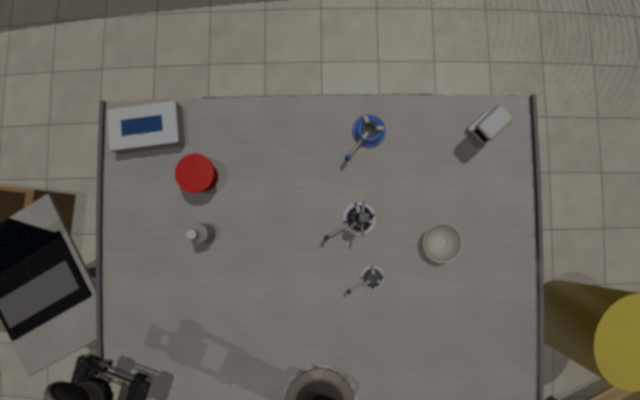

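Candidates for the socket: the blue one (top 131,371; scene 250,208), which is excluded by colour; the small black one on a white flange (top 278,371; scene 181,338); and the larger black one carrying the pole (top 217,358; scene 212,302). I choose the last one. Its peg shows at scene (203,343) and top (240,325).

```bash
python3 - <<'E'
from h import *
np.set_printoptions(precision=3,suppress=True)
a=cam("scene"); b=cam("top")
print("peg",onz(a,[203,342],.065),onz(b,[239,325],.065))
print("grip",onz(a,[160,299],.168),onz(b,[218,364],.168), tri([(a,[160,299]),(b,[218,364])]))
print("socket",onz(a,[213,303],.0),onz(b,[217,358],.0), onz(a,[213,303],.01))
print("small",onz(a,[181,337],0),onz(b,[278,371],0))
i=np.hstack([cv2.resize(a["img"][130:240,250:390],None,fx=2.8,fy=2.8,interpolation=2),cv2.resize(b["img"][180:290,300:440],None,fx=2.8,fy=2.8,interpolation=2)])
cv2.imwrite("pics/crop.png",i)
E
```

```text
peg [ 0.521 -0.023  0.065] [ 0.503 -0.023  0.065]
grip [ 0.568 -0.124  0.168] [ 0.561 -0.128  0.168] [ 0.562 -0.13   0.164]
socket [ 0.56 -0.13  0.  ] [ 0.567 -0.125  0.   ] [ 0.569 -0.119  0.01 ]
small [ 0.382 -0.177  0.   ] [ 0.379 -0.162  0.   ]
```

View pics/crop.png

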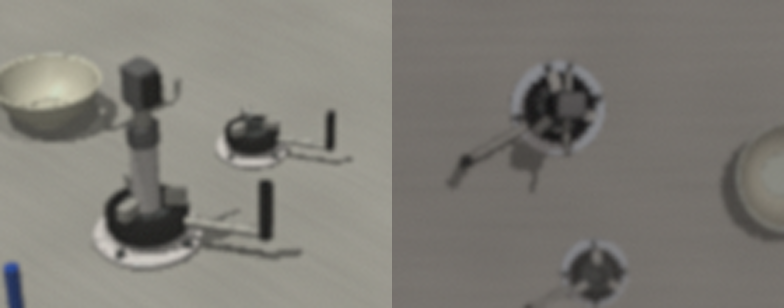

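The crop confirms the choice: the larger black socket on a white flange carries the pole, and its bar and peg point towards the robot's left. Small look-alike is at the right. Moving over the peg.

```bash
python3 -m inch '[[[-48,-38,-4,0],[-48,-38,-4,0],[-48,-38,-4,0],[-48,-38,-4,0],[-48,-38,-4,0],[-48,-38,-4,0],[-48,-38,-4,0],[-48,-38,-4,0],[-48,-38,-4,0],[-48,-38,0,0]]]' -1 40
python3 -m inch '[[[0,0,0,0.18],[0,0,0,0.18],[0,0,0,0.18],[0,0,0,0.18],[0,0,0,0]]]'
python3 - <<'E'
from h import *
np.set_printoptions(precision=3,suppress=True)
c=cam("wrist");cv2.imwrite("pics/w1.png",c["img"]);print(c["e"],c["T_tool_cam"],tool())
for l,z in (("peg",.065),("grip",.168),("socket",0),("pole",.01)):
    print(l,[(np.round(d["at"]),round(d["conf"],2),onz(c,d["at"],z)) for d in place_of("wrist",l)][:4])
E
```

```text
time: 2.4
tool_pos: [0.5022, -0.0187, 0.2633]
tool_rot: [3.141, 0.001, 2.814]
contact_force: [1.6, 1.3, 0.5]
opening: 0.0921
time: 3.02
tool_pos: [0.5011, -0.0167, 0.2627]
tool_rot: [3.142, -0.0, 2.096]
contact_force: [-1.2, -0.1, -0.1]
opening: 0.0917
[0.466 0.045 0.422] [[ 0.    -0.963 -0.27   0.071]
 [ 1.     0.     0.     0.001]
 [-0.    -0.27   0.963 -0.159]
 [ 0.     0.     0.     1.   ]] [[-0.504  0.864  0.     0.501]
 [ 0.864  0.504  0.    -0.017]
 [ 0.     0.    -1.     0.263]
 [ 0.     0.     0.     1.   ]]
peg [(array([175., 325.]), 0.88, array([ 0.508, -0.026,  0.065])), (array([149., 161.]), 0.56, array([ 0.353, -0.085,  0.065]))]
grip [(array([342., 324.]), 0.97, array([ 0.567, -0.128,  0.168]))]
socket [(array([251., 326.]), 0.88, array([ 0.567, -0.125,  0.   ])), (array([208., 182.]), 0.87, array([ 0.384, -0.164,  0.   ])), (array([343., 326.]), 0.25, array([ 0.637, -0.244,  0.   ]))]
pole [(array([257., 321.]), 0.76, array([ 0.563, -0.13 ,  0.01 ]))]
```

View pics/w1.png

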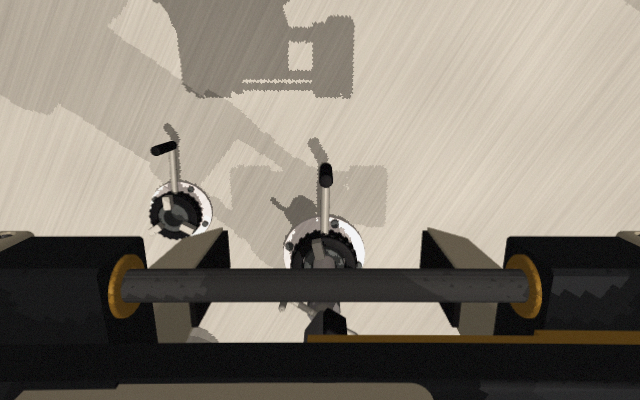

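```bash
python3 -c "
from cell import *;print(grip_point_offset)"
python3 -m inch '[[[-11,1.5,40,0],[0,0,60,0],[0,0,60,0],[0,0,56,0],[0,0,0,0]]]' -1 40
python3 -m inch '[[[0,0,0,0],[0,0,0,0],[0,0,0,0],[0,0,0,0],[0,0,0,0],[0,0,0,0],[0,0,0,0],[0,0,0,0]]]' 1 40
```

```text
0.0188
time: 3.9
tool_pos: [0.505, -0.0249, 0.0435]
tool_rot: [-3.135, -0.006, 2.096]
contact_force: [-0.7, -0.4, 0.2]
opening: 0.0918
time: 4.9
tool_pos: [0.5079, -0.0255, 0.0466]
tool_rot: [-3.142, -0.0, 2.095]
contact_force: [0.1, 0.0, -0.3]
opening: 0.0166
```

```bash

python3 -m inch '[[[-0.3,8.6,0,0.075],[-0.3,8.6,0,0.075],[-0.3,8.6,0,0.075],[-0.3,8.6,0,0.075],[0,0,0,0]]]'
python3 -m inch '[[[-0.3,8.6,0,0.075],[-0.3,8.6,0,0.075],[-0.3,8.6,0,0.075],[-0.3,8.6,0,0.075],[-0.3,8.6,0,0.075],[-0.3,8.6,0,0.075],[-0.3,8.6,0,0.075],[-0.3,8.6,0,0.075],[0,0,0,0],[0,0,0,0]]]'
python3 - <<'E'
from h import *
s=observe();p=s["tool_pos"];print(p,s["contact_force"],s["torque"],s["opening"],np.degrees(np.arctan2(p[1]+.126,p[0]-.5665)),np.hypot(p[1]+.126,p[0]-.5665))
E
```

```text
time: 5.52
tool_pos: [0.54, -0.0135, 0.0466]
tool_rot: [-3.141, 0.001, 1.795]
contact_force: [0.2, -4.1, -0.9]
opening: 0.0132
time: 6.78
tool_pos: [0.6067, -0.0196, 0.0465]
tool_rot: [-3.141, 0.002, 1.196]
contact_force: [-2.8, -8.2, 0.6]
opening: 0.0136
[ 0.60674327 -0.01961031  0.04651847] [-2.7895529  -8.16150822  0.59658898] [-1.30445281  0.51936661  0.02672977] 0.013611870415158244 69.28022941675177 0.11374658864475608
```

```bash

for i in 1 2; do :; done
python3 -m inch '[[[-0.8,5.7,0,0.05],[-0.5,5.7,0,0.05],[0,0,0,0],[0,0,0,0]]]'
python3 -m inch '[[[-0.3,5.7,0,0.05],[-0.3,5.7,0,0.05],[0,0,0,0],[0,0,0,0]]]'
python3 -m inch '[[[-0.3,5.7,0,0.05],[0,0,0,0],[0,0,0,0]]]'
python3 - <<'E'
from h import *
s=observe();p=s["tool_pos"];print(s["torque"],s["opening"],np.degrees(np.arctan2(p[1]+.126,p[0]-.5665)),np.hypot(p[1]+.126,p[0]-.5665))
E
```

```text
time: 7.28
tool_pos: [0.6164, -0.0241, 0.0465]
tool_rot: [-3.14, 0.001, 1.096]
contact_force: [-3.3, -3.1, 1.7]
opening: 0.0135
time: 7.78
tool_pos: [0.6258, -0.0295, 0.0465]
tool_rot: [-3.139, 0.001, 0.996]
contact_force: [-5.3, -1.3, 3.0]
opening: 0.0133
time: 8.15
tool_pos: [0.6301, -0.0325, 0.0465]
tool_rot: [-3.138, 0.002, 0.946]
contact_force: [-6.7, -0.8, 3.8]
opening: 0.0132
[-0.05389008  0.83046533  0.19982431] 0.013212339216989919 55.76217481272975 0.11310015843291853
```

```bash

python3 -m inch '[[[-0.3,5.7,0,0.05],[0,0,0,0],[0,0,0,0]]]'
python3 -m inch '[[[-0.2,3.5,0,0.03],[0,0,0,0],[0,0,0,0]]]'
python3 -m inch '[[[-0.1,3.5,0,0.03],[0,0,0,0],[0,0,0,0]]]'
python3 - <<'E'
from h import *
s=observe();p=s["tool_pos"];print(s["torque"],s["opening"],np.degrees(np.arctan2(p[1]+.126,p[0]-.5665)),np.hypot(p[1]+.126,p[0]-.5665))
E
```

```text
time: 8.52
tool_pos: [0.6344, -0.0357, 0.0465]
tool_rot: [-3.138, 0.002, 0.897]
contact_force: [-6.1, 0.7, 3.7]
opening: 0.0131
time: 8.9
tool_pos: [0.635, -0.0365, 0.0464]
tool_rot: [-3.133, 0.003, 0.867]
contact_force: [-11.9, 6.3, 9.0]
opening: 0.0131
time: 9.28
tool_pos: [0.6349, -0.0367, 0.0462]
tool_rot: [-3.126, 0.005, 0.837]
contact_force: [-22.9, 12.5, 16.2]
opening: 0.0134
[1.81528235 3.24738907 0.0774552 ] 0.013405016389513906 52.574350953593864 0.11249628095997151
```

```bash

python3 -m inch '[[[0,-4,0,0],[0,0,0,0]]]'
python3 -m inch '[[[0,0,0,0],[0,0,0,0],[0,0,0,0],[0,0,0,0],[0,0,0,0]]]' -1
python3 -m inch '[[[0,0,-50,0],[0,0,-60,0],[0,0,-60,0],[20,0,-50,0],[20,0,0,0],[0,0,0,0]]]'
python3 - <<'E'
from h import *
np.set_printoptions(precision=4,suppress=True)
c=cam("wrist");cv2.imwrite("pics/w2.png",c["img"]);print(c["e"])
for l,z in (("peg",.065),("grip",.168),("socket",0),("pole",.01)):
    print(l,[(np.round(d["at"]),round(d["conf"],2),onz(c,d["at"],z)) for d in place_of("wrist",l)][:3])
E
```

```text
time: 9.52
tool_pos: [0.6348, -0.0366, 0.0464]
tool_rot: [-3.134, 0.003, 0.837]
contact_force: [-11.4, 5.3, 7.0]
opening: 0.0131
time: 10.15
tool_pos: [0.6385, -0.0385, 0.0466]
tool_rot: [3.142, -0.0, 0.835]
contact_force: [-0.6, 0.8, 0.2]
opening: 0.0591
time: 10.9
tool_pos: [0.6656, -0.008, 0.2666]
tool_rot: [3.142, -0.0, 0.836]
contact_force: [0.7, 0.2, -1.2]
opening: 0.0918
[0.7159 0.0451 0.4254]
peg [(array([203., 320.]), 0.94, array([ 0.6366, -0.0359,  0.065 ])), (array([172., 436.]), 0.92, array([ 0.7472, -0.0911,  0.065 ]))]
grip []
socket [(array([159., 517.]), 0.94, array([ 0.8348, -0.1673,  0.    ])), (array([271., 328.]), 0.78, array([ 0.5669, -0.127 ,  0.    ]))]
pole []
```

View pics/w2.png

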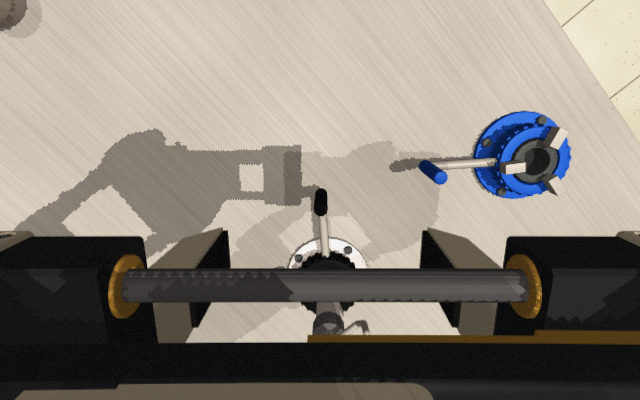

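The peg stayed at the stop: wrist (203,320), world (0.637,-0.036), bearing 52°, a sweep of 1.18 rad. Next I look at the head from above.

```bash

python3 -m inch '[[[-49,0,0,0],[-49,0,0,0],[-49,0,0,0],[-49,0,0,0],[-49,0,0,0],[0,0,0,0],[0,0,0,0]]]'
python3 - <<'E'
from h import *
np.set_printoptions(precision=4,suppress=True)
c=cam("wrist");cv2.imwrite("pics/w3.png",c["img"]);print(c["e"])
for l,z in (("peg",.065),("grip",.168),("socket",0),("pole",.01)):
    print(l,[(np.round(d["at"]),round(d["conf"],2),onz(c,d["at"],z)) for d in place_of("wrist",l)][:3])
E
```

```text
time: 12.02
tool_pos: [0.5009, -0.1904, 0.2667]
tool_rot: [3.142, -0.001, 0.834]
contact_force: [-0.5, 0.1, -0.3]
opening: 0.0922
[ 0.5513 -0.1374  0.4256]
peg [(array([189., 156.]), 0.8, array([ 0.3561, -0.0921,  0.065 ]))]
grip [(array([ 68., 331.]), 0.61, array([ 0.565 , -0.1292,  0.168 ]))]
socket [(array([ 72., 328.]), 0.87, array([ 0.5684, -0.1252,  0.    ])), (array([201., 240.]), 0.79, array([ 0.3858, -0.1637,  0.    ])), (array([ 67., 330.]), 0.2, array([ 0.5736, -0.1216,  0.    ]))]
pole [(array([ 79., 326.]), 0.86, array([ 0.5622, -0.1288,  0.01  ]))]
```

View pics/w3.png

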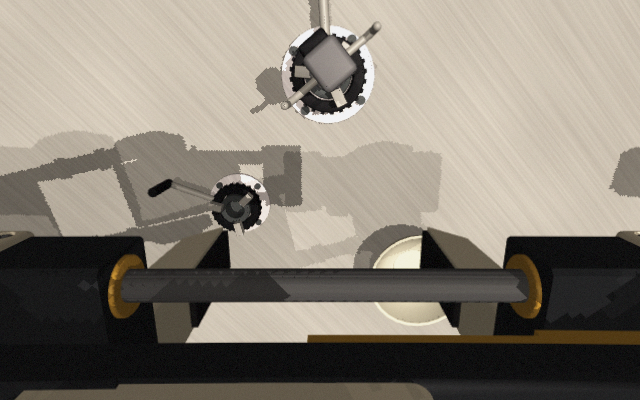

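```bash
python3 - <<'E'
import cv2
i=cv2.imread("pics/w3.png")[0:130,265:400]
cv2.imwrite("pics/w3c.png",cv2.resize(i,None,fx=4.5,fy=4.5,interpolation=2))
E
```

```text
(no output)
```

View pics/w3c.png

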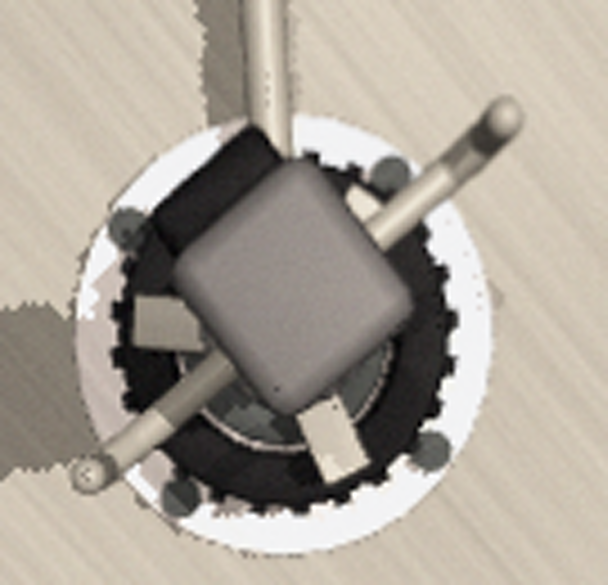

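```bash
python3 - <<'E'
from h import *
np.set_printoptions(precision=4,suppress=True)
c=cam("wrist")
f=lambda x,y,z:onz(c,[y/4.5-.4,265+x/4.5-.4],z)
P=[f(*q,.188) for q in ((175,262),(297,160),(415,303),(292,412))]
H=[f(500,118,.158),f(90,473,.158)]
ctr=np.mean(P,0);print("head",ctr,[np.linalg.norm(P[i]-P[i-1]) for i in range(4)])
ax=lambda d:np.degrees(np.arctan2(d[1],d[0]))
print("hooks mid",np.mean(H,0),np.linalg.norm(H[0]-H[1]),ax(H[0]-H[1]),"edges",ax(P[1]-P[0]),ax(P[2]-P[3]),ax(P[0]-P[3])-90,ax(P[1]-P[2])-90)
print("flange",f(283,335,.008))
tr=f(220,190,.168);print("trig",tr)
T=tool();print(T, (T[:3,:3].T@(ctr-T[:3,3]))*1000)
E
```

```text
head [ 0.5656 -0.1263  0.188 ] [np.float64(0.025674388874298442), np.float64(0.02121616211465964), np.float64(0.024643843187924567), np.float64(0.022411885230319836)]
hooks mid [ 0.5652 -0.126   0.158 ] 0.08261486505991233 -2.8098406013838857 edges -4.410431242066134 -1.615861155573185 -2.8155136620660812 -0.02672397443046748
flange [ 0.5664 -0.125   0.008 ]
trig [ 0.5674 -0.108   0.168 ]
[[ 0.6703  0.7421 -0.0002  0.5013]
 [ 0.7421 -0.6703  0.0003 -0.1897]
 [ 0.0001 -0.0004 -1.      0.2665]
 [ 0.      0.      0.      1.    ]] [90.1818  5.2759 78.4902]
```

```bash

python3 -m inch '[[[45.5,2,0,0],[45.5,2.3,0,0],[0,0,0,0.176],[0,0,0,0.176],[0,0,0,0.176],[0,0,0,0.176],[0,0,0,0.176],[0,0,0,0],[0,0,0,0]]]'
python3 -m inch '[[[0,0,30,0],[0,0,30,0],[0,0,0,0],[0,0,0,0]]]'
```

```text
time: 13.45
tool_pos: [0.5652, -0.1256, 0.2666]
tool_rot: [-3.141, 0.0, -0.041]
contact_force: [-0.5, -0.6, 0.3]
opening: 0.0917
time: 13.95
tool_pos: [0.5658, -0.126, 0.2079]
tool_rot: [3.141, -0.002, -0.044]
contact_force: [-0.0, 0.0, 0.3]
opening: 0.0914
```

```bash

python3 -m inch '[[[0,-1,30,0],[0,0,27,0],[0,0,0,0],[0,0,0,0]]]'
python3 -m inch '[[[0,0,0,0],[0,0,0,0],[0,0,0,0],[0,0,0,0],[0,0,0,0],[0,0,0,0],[0,0,0,0],[0,0,0,0]]]' 1 30
python3 - <<'E'
from h import *
c=cam("scene");cv2.imwrite("pics/s2.png",cv2.resize(c["img"][100:250,230:430],None,fx=4,fy=4,interpolation=2))
E
```

```text
time: 14.45
tool_pos: [0.5663, -0.1252, 0.1516]
tool_rot: [3.141, -0.003, -0.045]
contact_force: [0.2, -0.8, 0.1]
opening: 0.0919
time: 15.45
tool_pos: [0.5652, -0.1256, 0.1498]
tool_rot: [3.141, -0.0, -0.046]
contact_force: [-0.5, -4.2, -0.1]
opening: 0.0282
```

View pics/s2.png

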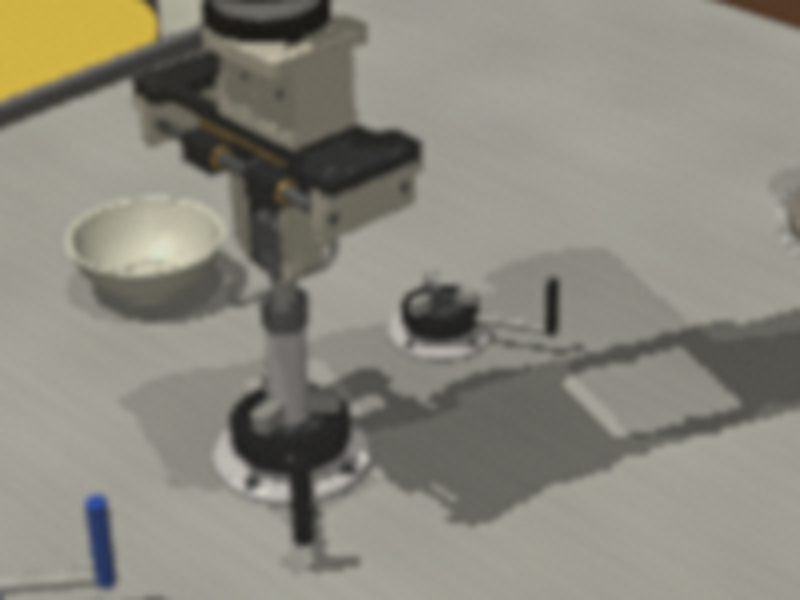

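The gripper is on the head with the trigger in (28 mm opening, against 30 mm squeezed; it also read about 1 mm low on the peg). The pole stands upright in the clamp. Pulling up slowly.

```bash

python3 -m inch '[[[0,0,-3,0],[0,0,-3,0],[0,0,-4,0],[0,0,0,0]]]'
python3 -m inch '[[[0,0,-7,0],[0,0,-7,0],[0,0,-7,0],[0,0,-7,0],[0,0,-7,0],[0,0,-7,0],[0,0,-7,0],[0,0,0,0]]]'
```

```text
time: 16.0
tool_pos: [0.5652, -0.1254, 0.1598]
tool_rot: [3.141, -0.0, -0.045]
contact_force: [0.1, -5.6, -1.7]
opening: 0.028
time: 17.0
tool_pos: [0.5652, -0.125, 0.2092]
tool_rot: [3.141, -0.0, -0.045]
contact_force: [-0.0, -5.0, -1.3]
opening: 0.0281
```

```bash

python3 -m inch '[[[0,0,-7,0],[0,0,-7,0],[0,0,-7,0],[0,0,-7,0],[0,0,-7,0],[0,0,-3,0],[0,0,0,0]]]'
python3 -m inch '[[[0,0,-2,0],[0,0,0,0],[0,0,0,0]]]'
python3 -m inch '[[[0,0,-1.5,0],[0,0,0,0],[0,0,0,0]]]'
```

```text
time: 17.88
tool_pos: [0.5652, -0.1248, 0.247]
tool_rot: [-3.142, -0.0, -0.045]
contact_force: [-0.1, -5.1, -1.5]
opening: 0.0282
time: 18.25
tool_pos: [0.5652, -0.1248, 0.2487]
tool_rot: [-3.141, -0.0, -0.045]
contact_force: [-0.8, -3.6, -0.2]
opening: 0.028
time: 18.62
tool_pos: [0.5651, -0.1248, 0.2499]
tool_rot: [-3.141, 0.001, -0.045]
contact_force: [0.7, -3.7, -5.3]
opening: 0.0281
```

```bash

python3 -m inch '[[[0,0,-0.5,0],[0,0,0,0],[0,0,0,0],[0,0,0,0]]]'
python3 - <<'E'
from h import *
np.set_printoptions(precision=4,suppress=True)
c=cam("scene");cv2.imwrite("pics/s3.png",cv2.resize(c["img"][70:250,230:430],None,fx=3.3,fy=3.3,interpolation=2))
for l in ("grip","pole","peg"): print(l,[(d["at"],round(d["conf"],2)) for d in place_of("scene",l)][:3])
print(pix(c,[.5655,-.126,.268]),pix(c,[.5655,-.126,.01]),pix(c,[.5655,-.126,.125]),pix(c,[.6366,-.0359,.065]))
E
```

```text
time: 19.12
tool_pos: [0.5649, -0.1247, 0.25]
tool_rot: [-3.141, 0.001, -0.045]
contact_force: [0.9, -4.5, -13.6]
opening: 0.0277
grip [([121.3, 295.8], 0.71)]
pole [([210.7, 303.3], 0.61)]
peg [([220.3, 303.1], 0.81), ([230.4, 251.1], 0.6), ([174.9, 369.4], 0.51)]
[122.4509 297.2497] [211.4378 302.1018] [174.3538 300.0755] [220.6527 304.2927]
```

View pics/s3.png

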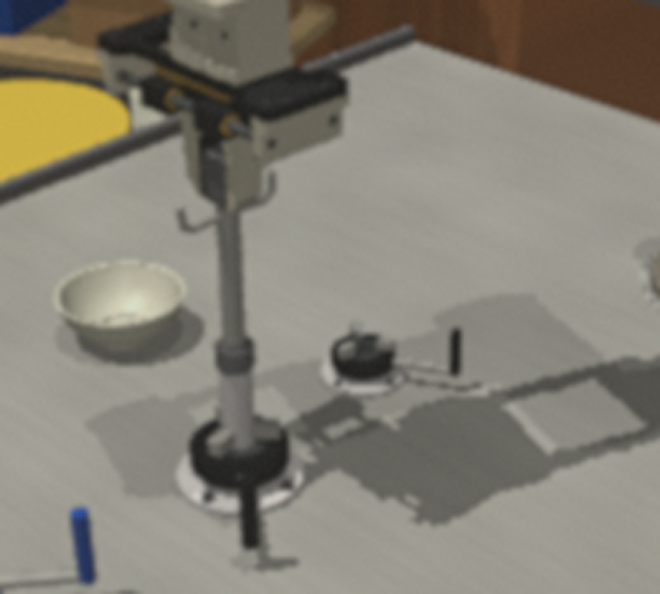

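The picture shows the collar still in place above the clamp, near (233,355), with the pole upright. The mast is fully out and the head is in the gripper. I ease the pull slightly and hand in.

```bash

python3 -m inch '[[[0,0,0.3,0],[0,0,0,0],[0,0,0,0]]]'
python3 -c "
from cell import *
hand_in(); print(observe()['tool_pos'],observe()['contact_force'])"
```

```text
time: 19.7
tool_pos: [0.5649, -0.1247, 0.25]
tool_rot: [-3.141, 0.001, -0.045]
contact_force: [0.6, -4.2, -17.2]
opening: 0.0277
the job is handed in; nothing more can be done
the job is handed in; nothing more can be done
```

The job is done and handed in at about 20 s: the clamp is tight on the pole, and the arm is still holding the head with the mast at its second stop.

- **Clamp:** I gripped the peg of the larger black socket and swung it clockwise about 1.18 rad. It stopped moving there against roughly 26 N at the peg, and after release the wrist picture showed it still there.
- **Mast:** I gripped the head at 30 N with one finger on the trigger, which read 28 mm against 30 mm fully squeezed. It then rose 100 mm past the first stop without latching, at about 1.5 N, until the pull climbed sharply.
- **Final picture:** The pole is upright and seated, the mast is fully out, and the peg is still at its stop. I never moved near the bottle or bucket. The dish looked untouched in that picture; I did not check the other two at the end.

Two readings did not fit neatly. I eased the arm 0.3 mm just before hand-in, but the pull read 17 N instead of falling from 13.6 N; it is still far below the limits, with no movement. About 4 N of sideways force on the head also remained from the squeeze.

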